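# Find the lantern with the worn push switch

## Robot

A 6-joint arm with a two-finger parallel gripper is mounted at the origin on the work surface. World frame = base frame: x ahead of the robot, y to its left, z up, the work surface at z = 0. Lengths are in m, angles in rad, forces in N, time in s.
With the tool pointing down it reaches from about 0.35 to 0.85 m from the base axis. Payload 8.1 kg.
Tool frame: the origin (TCP) lies at the very end of the fingers, on their centre line; the grasp point (between the pads) lies 19 mm behind it; z points along the fingers, y is the line along which they close (so a half turn about z gives the same grasp; the last joint's range is limited). The gripper opens to 93 mm and grips with 3 to 60 N. Pads are 15 mm wide; open, the fingers measure 128 mm over their backs; the gripper's body (75 mm by 188 mm) begins 65 mm behind the grasp point.
Start: joints at [-1.272, 0.13, 1.488, -0, 1.523, -0.085], TCP at [0.225, -0.556, 0.185] pointing down, gripper open.
Joint ranges: [-2.96, 2.96], [-0.89, 2.26], [0.02, 2.5], [-1.34, 4.48], [0, 2.73], [-2.66, 2.66]. Speed limits (rad/s): [2.39, 2.39, 2.79, 3.14, 3.14, 3.14].

## Interface

Orientations are given as a rotation vector (axis times angle).
In Python, from plant import read_state, eyes, workorder gives the robot as it stands. The module is installed in compiled form; this text tells all that it offers.
- The arm moves only by the tool play_rows, never from a script. Its argument "targets" is one flat list of numbers, 4 for each row, row after row: the shift along the tool's x, y, z in cm, then the turn about the tool's z in degrees. In form: [dx, dy, dz, roll, dx, dy, dz, roll, ...]. A call has 1 to 8 rows; each row is the pose to reach, as a shift and turn from the pose commanded when the call began, along the tool's axes at that moment; what a row does not reach only later rows make up. A row lasts 1/12 s, in which the tool goes at most 41.7 mm and 7.16 degrees, less where a joint would pass 70% of its speed; a pose out of reach is approached as far as the arm can. A call with a gripper value outside its range is refused whole. "grip" is the finger opening in cm, from 0 to 9.3, set as the call begins (left out, the last holds). The fingers move at their own pace and stop on an object; "grip_force" is the grip in N (left out, the last holds). Time passes only in rows, so rows that repeat a pose let the fingers close. It gives the time, the measured TCP pose, the force, the opening and the grip force at its end, in the units of the state.
- read_state(): the state, without advancing time (a new reading comes with each control period).
- eyes.read_camera(name): name is "side" or "top" or "wrist"; returns a dict with "image" (384x512x3 uint8, red, green, blue), "vfov" (degrees; the focal length in pixels is half the picture's height over the tangent of half this angle, whatever the lens; pixels are square), "cx", "cy" (the principal point, pixels), "k1" (the pictures are not rectified: a ray, as slopes to the right and down, at radius r is drawn at 1 + k1 r^2 times it, then the intrinsics apply), "cam_to_world" (4x4, takes a point from camera to world coordinates); the wrist camera has in their place "T_tool_cam" (4x4, takes a point from camera to tool coordinates, whose origin is the TCP and whose axes are the flange's). Camera axes: x right, y up, looking along -z (the intrinsics and any distortion apply to the point x, -y, -z); pixel columns grow to the right and rows downward; lengths in m; the calibration is good to about 2 mm. A picture is of the moment at which its call begins: read the wrist's pose just before it. There is no depth.
- workorder.close_job(): hands the job in; it is judged then, once.
The state is a dict: "t": time; "q": joint angles; "dq": joint speeds; "joint_torque": joint torques, N m; "tool_pos": TCP position; "orientation": TCP orientation; "force": force on the tool from outside, world axes, zero at the start; "wrist_torque": the same for the moment, N m; "opening": finger opening in m; "gripper_force": force on a finger pad.
Only numpy, scipy, OpenCV 4.12 (cv2) and the standard library are available. Lean on these libraries where they do the work, as an engineer would, in place of code of your own. Each camera call takes 0.05 s, during which the arm holds its last target. There are 200 camera calls.

## Task

Switch on the three battery lanterns by pressing each orange top button down until it clicks and stays in; go gently, a hard shove crushes a switch. One switch is worn and clicks under much less force than the other two: once all three lanterns are on, set that one down gently, upright, on the floor of the empty half of the cigar box. Leave the other two switched on where they stand, and do not disturb the cup, the pepper mill or the loupe.

Things in the scene. Friction and masses are not known exactly. Their poses are not given: they have to be found in the camera images.
- mat_1: cork drinks mat, the right-hand of three in a row (seen from the robot), 92 mm across, 4 mm thick, fixed; origin under its centre. A battery table lantern stands on it, centred to within 4 mm: about 0.2 kg, green base 54 mm across, 23 mm high; white tube 42 mm across, 23 to 72 mm above the mat (grip here); green roof 50 mm across up to 88 mm; orange button, top at 99 mm. All look alike
- stand_1 (a point): centre of that mat's top face. The lantern's orange button is 22 mm across, 99 mm above here when off, 95 mm when on. Pressed, its 4 N/mm spring gives 1 to 2 mm, then the switch clicks: the push drops to nothing by about 3 mm of stroke and the switch stays in, 4 mm down. 3 mm more bottoms the spring. A sound switch clicks at about 8 N, the worn one at about 3.5 N; over 20 N crushes it
- mat_2: cork drinks mat, the middle of three in a row (seen from the robot), 92 mm across, 4 mm thick, fixed; origin under its centre. A battery table lantern stands on it, centred to within 4 mm: about 0.2 kg, green base 54 mm across, 23 mm high; white tube 42 mm across, 23 to 72 mm above the mat (grip here); green roof 50 mm across up to 88 mm; orange button, top at 99 mm. All look alike
- stand_2 (a point): centre of that mat's top face. The lantern's orange button is 22 mm across, 99 mm above here when off, 95 mm when on. Pressed, its 4 N/mm spring gives 1 to 2 mm, then the switch clicks: the push drops to nothing by about 3 mm of stroke and the switch stays in, 4 mm down. 3 mm more bottoms the spring. A sound switch clicks at about 8 N, the worn one at about 3.5 N; over 20 N crushes it
- mat_3: cork drinks mat, the left-hand of three in a row (seen from the robot), 92 mm across, 4 mm thick, fixed; origin under its centre. A battery table lantern stands on it, centred to within 4 mm: about 0.2 kg, green base 54 mm across, 23 mm high; white tube 42 mm across, 23 to 72 mm above the mat (grip here); green roof 50 mm across up to 88 mm; orange button, top at 99 mm. All look alike
- stand_3 (a point): centre of that mat's top face. The lantern's orange button is 22 mm across, 99 mm above here when off, 95 mm when on. Pressed, its 4 N/mm spring gives 1 to 2 mm, then the switch clicks: the push drops to nothing by about 3 mm of stroke and the switch stays in, 4 mm down. 3 mm more bottoms the spring. A sound switch clicks at about 8 N, the worn one at about 3.5 N; over 20 N crushes it
- cigar_box: wooden cigar box fixed to the table; origin under its centre. 230 mm long (x) and 140 mm wide (y) outside, walls 48 mm high, walls and floor 6 mm thick, a 6 mm divider across the middle of its length. The half at +x holds spent battery cells, the half at -x is empty. The open lid is folded back onto the table on the +y side, lower than the box walls
- empty_half (a point): centre of the inner floor of the cigar box's empty half, 6 mm above the table; axes as the box's. The half is about 106 mm (x) by 128 mm (y) inside
- cup_mid (a point): middle of a white cup, 66 mm across and 52 mm high, standing on a saucer 124 mm across; bystander
- pepper_mill_mid (a point): point on the axis of a black pepper mill, 90 mm above the table; 187 mm high, 56 mm across the foot; bystander
- loupe_mid (a point): middle of a stand loupe, 42 mm across and 46 mm high, clear foot and black rim; bystander

How it is judged:
By the outcome, as a careful person would: the job done as asked, in the order asked, and still so for the second after the job is handed in, with the robot touching nothing.
It also fails if it takes over 58 s, if anything falls off the work surface, if the arm or the gripper's body presses on something with over 40 N, if the wrist force passes 120 N, or if a joint passes its speed limit or range.

## Working session

There is one attempt and no reset: what is moved stays moved. The work goes in short steps, Python scripts to look and compute and a tool call to move; the robot and the scene stay as the last step left them, time stands still between calls to the robot, and variables do not carry over. Pictures are saved under pics/ and viewed, at most 10 in all, crops included, and the job is handed in when it is done.

Besides the shell and the picture viewer there is one more tool, called after "Request:" as name(argument=value, ...), one argument or row to a line, values as JSON. play_rows: Moves the arm, as the interface text tells. Its arguments: {"type":"object","properties":{"targets":{"type":"array"},"grip":{"type":"number"},"grip_force":{"type":"number"}},"required":["targets"]}

```bash
mkdir -p pics
cat > h.py <<'E'
import numpy as np, cv2
from scipy.spatial.transform import Rotation as R
from plant import read_state, eyes, workorder
def cam(name, fn=None):
    s=read_state(); c=eyes.read_camera(name)
    if name=='wrist':
        T=np.eye(4); T[:3,:3]=R.from_rotvec(s['orientation']).as_matrix(); T[:3,3]=s['tool_pos']
        c['cam_to_world']=T@np.array(c['T_tool_cam'])
    if fn: cv2.imwrite('pics/'+fn, c['image'][:,:,::-1])
    np.savez('cam_%s.npz'%(fn or name).split('.')[0], **{k:np.array(v) for k,v in c.items()})
    return c
def load(n): return dict(np.load('cam_%s.npz'%n))
def ray(c,u,v):
    f=192/np.tan(np.radians(float(c['vfov']))/2)
    d=np.array([(u-c['cx'])/f,(v-c['cy'])/f]); rd=np.hypot(*d); r=rd
    for _ in range(30): r=rd/(1+c['k1']*r*r)
    p=d*(r/rd if rd>0 else 1)
    T=c['cam_to_world']; return T[:3,3],T[:3,:3]@np.array([p[0],-p[1],-1.])
def atz(c,u,v,z):
    o,d=ray(c,u,v); return o+d*(z-o[2])/d[2]
def proj(c,P):
    f=192/np.tan(np.radians(float(c['vfov']))/2)
    T=np.linalg.inv(c['cam_to_world']); p=T[:3,:3]@np.array(P)+T[:3,3]
    a=np.array([p[0],-p[1]])/-p[2]; a=a*(1+c['k1']*(a@a))
    return a*f+[c['cx'],c['cy']]
def tri(*cs):
    A=np.zeros((3,3));b=np.zeros(3)
    for c,u,v in cs:
        o,d=ray(c,u,v); d=d/np.linalg.norm(d); M=np.eye(3)-np.outer(d,d); A+=M;b+=M@o
    return np.linalg.solve(A,b)
E
python3 -c "
from h import *
s=read_state();print(s)
ims=[]
for n in ['top','side','wrist']:
    c=cam(n,n+'.png');print(n,c['vfov'],c['cx'],c['cy'],c['k1'],np.round(c['cam_to_world'],3).tolist())
    cv2.imwrite('pics/%s_b.png'%n,cv2.resize(c['image'][:,:,::-1],(800,600),interpolation=cv2.INTER_CUBIC))
"
```

```text
{'t': 0.0, 'q': array([-1.27239166e+00,  1.31131528e-01,  1.48926991e+00, -2.18305413e-05,
        1.52298650e+00, -8.54245357e-02]), 'dq': array([ 4.40195194e-04, -1.16877701e-03,  8.10249868e-04, -4.64967171e-05,
        7.70333252e-04, -7.25412474e-04]), 'joint_torque': array([-2.17400026e-03, -5.59861529e+01, -4.91752052e+01,  7.66516454e-02,
        3.57450102e-02, -1.57617023e-04]), 'tool_pos': array([ 0.22449997, -0.55574794,  0.18441034]), 'orientation': array([-3.08216526e+00, -5.98884868e-01,  3.33605454e-04]), 'force': array([ 0.17773336, -0.76811652,  0.04266132]), 'wrist_torque': array([0.01653366, 0.00577258, 0.01071511]), 'gripper_force': 0.0, 'opening': 0.09287905136026621}
top 53.504146844113734 250.8667625857818 188.48843562242595 -0.1062454897917727 [[-0.024, 0.976, -0.215, 0.425], [-1.0, -0.023, 0.009, 0.062], [0.004, 0.215, 0.977, 0.93], [0.0, 0.0, 0.0, 1.0]]
side 49.328175294656745 252.16598829194092 189.22017009794126 -0.15717764086868105 [[0.936, 0.244, -0.254, 0.351], [-0.352, 0.618, -0.703, -0.617], [-0.014, 0.747, 0.665, 0.72], [0.0, 0.0, 0.0, 1.0]]
wrist 58.47727448017919 253.19387589412023 195.026358351447 0.02902397558428525 [[0.373, 0.887, 0.272, 0.301], [-0.928, 0.357, 0.107, -0.525], [-0.002, -0.292, 0.956, 0.384], [0.0, 0.0, 0.0, 1.0]]
```

View pics/top_b.png

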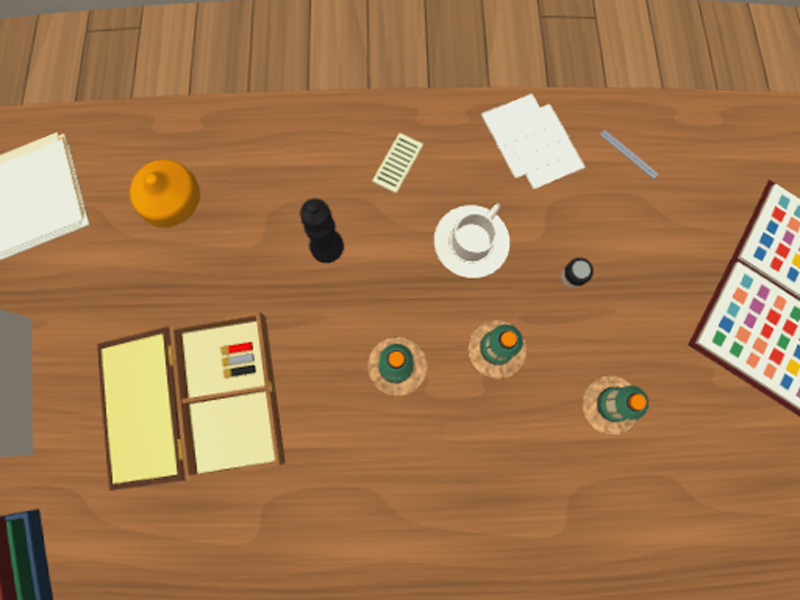

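View pics/side_b.png

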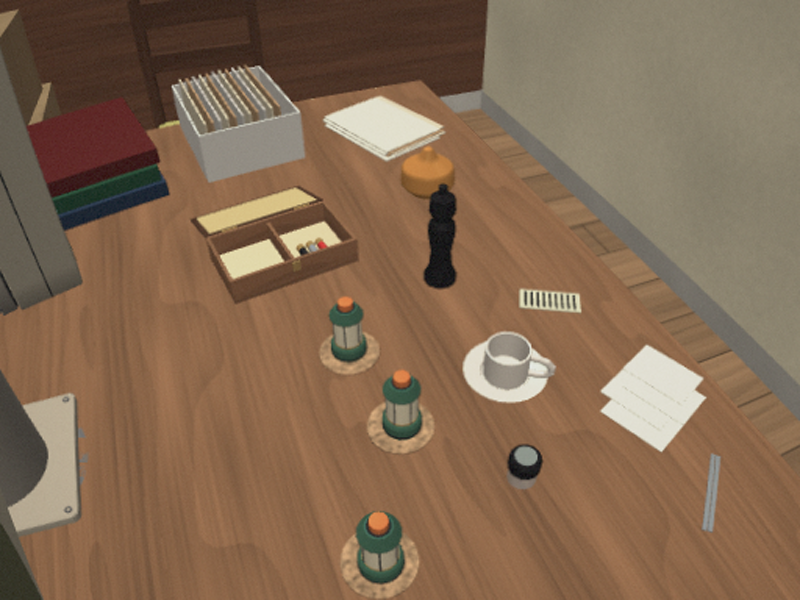

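The top view shows the three lanterns, with buttons near (396,359), (509,339) and (637,402) in the enlarged picture. The box is at left with its empty half toward the robot, around (232,432). The side view shows the buttons near (345,304), (401,379) and (378,523).

```bash
python3 -c "
from h import *
t=load('top');s=load('side');k=1.5625
def blobs(c):
    h=cv2.cvtColor(c['image'],cv2.COLOR_RGB2HSV)
    m=((h[...,0]>=7)&(h[...,0]<=17)&(h[...,1]>215)&(h[...,2]>190)).astype(np.uint8)
    n,l,st,ce=cv2.connectedComponentsWithStats(m)
    return [(np.round(ce[i],1),st[i,4]) for i in range(1,n) if st[i,4]>25]
bt=blobs(t);bs=blobs(s);print(bt,bs)
for a in [(396,359),(509,339),(637,402)]:
    for b in [(345,304),(401,379),(378,523)]:
        pass
for a,b in zip([(396,359),(509,339),(637,402)],[(345,304),(401,379),(378,523)]):
    A=min(bt,key=lambda q:np.hypot(*(q[0]-np.array(a)/k)))[0];B=min(bs,key=lambda q:np.hypot(*(q[0]-np.array(b)/k)))[0]
    P=tri((t,*A),(s,*B));print(A,B,P.round(4),np.round(proj(t,P)-A,1),np.round(proj(s,P)-B,1), atz(t,*A,.1).round(4),atz(s,*B,.1).round(4))
for m in [(397,366),(497,349),(612,405)]: print('mat',atz(t,m[0]/k,m[1]/k,.004).round(3))
for m in [(349,351),(401,425),(380,559)]: print('mat s',atz(s,m[0]/k,m[1]/k,.004).round(3))
for m in [(177,330),(262,314),(283,464),(189,474)]: print('rim',atz(t,m[0]/k,m[1]/k,.048).round(3))
for m in [(208,238),(320,205),(357,238),(237,280)]: print('rim s',atz(s,m[0]/k,m[1]/k,.048).round(3))
for n,m in dict(cup=(473,238),mill=(325,246),loupe=(577,272)).items(): print(n,atz(t,m[0]/k,m[1]/k,.02).round(3))
a=cv2.resize(t['image'][190:315,55:190],None,fx=4.4,fy=4.4,interpolation=2)
b=cv2.resize(s['image'][110:200,120:240],None,fx=5,fy=5,interpolation=2)
cv2.imwrite('pics/ca.png',a[:,:,::-1]);cv2.imwrite('pics/cb.png',b[:,:,::-1])
"
```

```text
[(array([325.4, 216.5]), np.int32(70)), (array([253.1, 229.3]), np.int32(71)), (array([407.9, 257. ]), np.int32(67))] []Traceback (most recent call last):
  File "<string>", line 14, in <module>
    A=min(bt,key=lambda q:np.hypot(*(q[0]-np.array(a)/k)))[0];B=min(bs,key=lambda q:np.hypot(*(q[0]-np.array(b)/k)))[0]
                                                                ~~~^^^^^^^^^^^^^^^^^^^^^^^^^^^^^^^^^^^^^^^^^^^^^^^^^
ValueError: min() iterable argument is empty
```

```bash
python3 -c "
from h import *
t=load('top');s=load('side');k=1.5625
def blobs(c,S,H=17):
    h=cv2.cvtColor(c['image'],cv2.COLOR_RGB2HSV)
    m=((h[...,0]>=5)&(h[...,0]<=H)&(h[...,1]>S)&(h[...,2]>170)).astype(np.uint8)
    n,l,st,ce=cv2.connectedComponentsWithStats(m)
    return [(np.round(ce[i],1),st[i,4]) for i in range(1,n) if st[i,4]>25]
bt=blobs(t,215);bs=blobs(s,175,13);print(bs)
for a,b in zip([(396,359),(509,339),(637,402)],[(345,304),(401,379),(378,523)]):
    A=min(bt,key=lambda q:np.hypot(*(q[0]-np.array(a)/k)))[0];B=min(bs+[(np.array(b)/k,0)],key=lambda q:np.hypot(*(q[0]-np.array(b)/k)) if q[1] else 8)[0]
    P=tri((t,*A),(s,*B));print(A,B,P.round(4),np.round(proj(t,P)-A,1),np.round(proj(s,P)-B,1), atz(t,*A,.1).round(4),atz(s,*B,.1).round(4))
for m in [(397,366),(497,349),(612,405)]: print('mat',atz(t,m[0]/k,m[1]/k,.004).round(3))
for m in [(349,351),(401,425),(380,559)]: print('mat s',atz(s,m[0]/k,m[1]/k,.004).round(3))
for m in [(177,330),(262,314),(283,464),(189,474)]: print('rim',atz(t,m[0]/k,m[1]/k,.048).round(3))
for m in [(208,238),(320,205),(357,238),(237,280)]: print('rim s',atz(s,m[0]/k,m[1]/k,.048).round(3))
for n,m in dict(cup=(473,238),mill=(325,246),loupe=(577,272)).items(): print(n,atz(t,m[0]/k,m[1]/k,.02).round(3))
a=cv2.resize(t['image'][190:315,55:190],None,fx=4.4,fy=4.4,interpolation=2)
b=cv2.resize(s['image'][110:200,120:240],None,fx=5,fy=5,interpolation=2)
cv2.imwrite('pics/ca.png',a[:,:,::-1]);cv2.imwrite('pics/cb.png',b[:,:,::-1])
"
```

```text
[]
[253.1 229.4] [220.8  194.56] [0.5175 0.0508 0.0971] [ 0.  -0.3] [-0.3  0.1] [0.5165 0.0509 0.1   ] [0.5174 0.0476 0.1   ]
[325.4 216.7] [256.64 242.56] [ 0.5411 -0.1099  0.0984] [ 0.  -0.2] [-0.2  0.1] [ 0.5404 -0.1095  0.1   ] [ 0.541  -0.1112  0.1   ]
[407.8 256.8] [241.92 334.72] [ 0.4468 -0.2881  0.0992] [ 0.  -0.3] [-0.4  0.1] [ 0.4462 -0.2876  0.1   ] [ 0.4473 -0.2886  0.1   ]
mat [0.515 0.048 0.004]
mat [ 0.538 -0.11   0.004]
mat [ 0.444 -0.287  0.004]
mat s [0.517 0.048 0.004]
mat s [ 0.541 -0.11   0.004]
mat s [ 0.449 -0.283  0.004]
rim [0.572 0.381 0.048]
rim [0.594 0.25  0.048]
rim [0.373 0.217 0.048]
rim [0.36  0.354 0.048]
rim s [0.357 0.357 0.048]
rim s [0.569 0.38  0.048]
rim s [0.601 0.257 0.048]
rim s [0.385 0.222 0.048]
cup [ 0.715 -0.08   0.02 ]
mill [0.708 0.158 0.02 ]
loupe [ 0.656 -0.244  0.02 ]
```

View pics/ca.png

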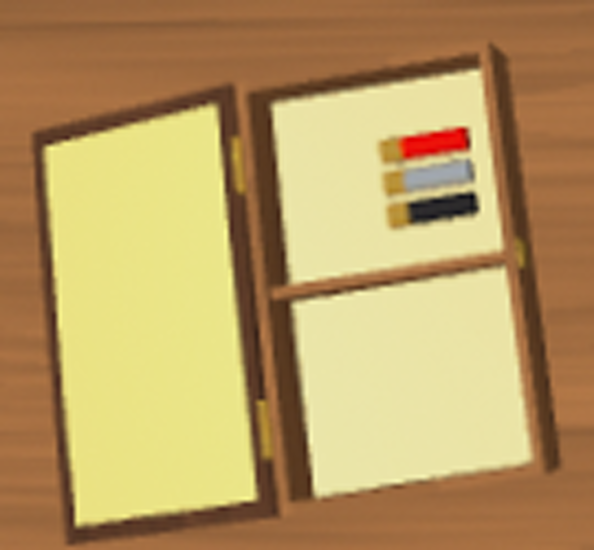

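View pics/cb.png

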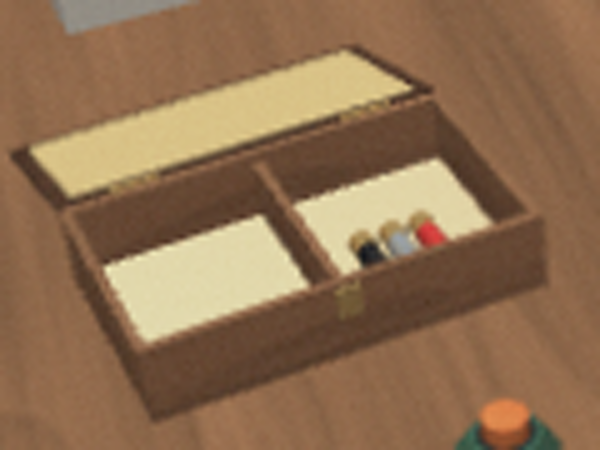

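The top crop shows the empty half's floor, with corners near (295,300), (505,268), (532,462) and (315,497). The side crop shows the rim corners near (65,210), (432,98), (540,215) and (150,350).

```bash
cat >> h.py <<'E'
def to(P,s=None):
    s=s or read_state(); M=R.from_rotvec(s['orientation']).as_matrix()
    return (M.T@(np.array(P)-s['tool_pos'])*100).round(2)
def orange(c,S=150):
    h=cv2.cvtColor(c['image'],cv2.COLOR_RGB2HSV)
    m=((h[...,0]>=4)&(h[...,0]<=17)&(h[...,1]>S)&(h[...,2]>150)).astype(np.uint8)
    m=cv2.morphologyEx(m,cv2.MORPH_OPEN,np.ones((5,5),np.uint8))
    n,l,st,ce=cv2.connectedComponentsWithStats(m)
    return [(ce[i].round(1).tolist(),int(st[i,4])) for i in range(1,n)]
E
python3 -c "
from h import *
t=load('top');s=load('side');w=load('wrist')
tc=lambda u,v:(t,55+u/4.4,190+v/4.4); sc=lambda u,v:(s,120+u/5,110+v/5)
for a,b in [((247,95),(432,98)),((490,45),(540,215)),((547,472),(150,350)),((290,502),(65,210))]:
    print(tri(tc(*a),sc(*b)).round(4), atz(*sc(*b),.048).round(4),atz(*tc(*a),.048).round(4))
F=[atz(*tc(*p),.006) for p in [(295,300),(505,268),(532,462),(315,497)]];print('floor',np.round(F,4),np.mean(F,0))
G=[atz(*sc(*p),.006) for p in [(307,288),(148,343)]];print(np.round(G,4))
M=R.from_rotvec(read_state()['orientation']).as_matrix();print(M.round(3))
for P in [(.518,.05,.103),(.5405,-.11,.103),(.447,-.288,.103)]: print(proj(w,P).round(1), to((P[0],P[1],.13)))
print(orange(w)); print(w['image'][10,10])
"
```

```text
[0.5732 0.3853 0.0489] [0.5758 0.3866 0.048 ] [0.5712 0.3858 0.048 ]
[0.597  0.2532 0.0492] [0.5989 0.2548 0.048 ] [0.5958 0.2536 0.048 ]
[0.3764 0.2199 0.0495] [0.3808 0.2209 0.048 ] [0.372  0.2206 0.048 ]
[0.3576 0.3535 0.0512] [0.3571 0.3582 0.048 ] [0.3579 0.3545 0.048 ]
floor [[0.4632 0.3689 0.006 ]
 [0.4791 0.2521 0.006 ]
 [0.3748 0.2363 0.006 ]
 [0.3573 0.3547 0.006 ]] [0.4186121  0.30301135 0.006     ]
[[0.4741 0.2936 0.006 ]
 [0.3826 0.2795 0.006 ]]
[[ 0.927  0.374 -0.   ]
 [ 0.374 -0.927  0.001]
 [ 0.    -0.001 -1.   ]]
[-1397.  -1558.3] [ 49.9  -45.18   5.53]
[ -590.1 -1070.5] [ 45.99 -29.5    5.51]
[ -47.3 -345. ] [ 30.66 -16.5    5.49]
[]
[173 120  81]
```

Request:
play_rows(
  targets=[23, -18.3, 2.4, 13.6, 23, -18.3, 2.4, 13.6, 23, -18.3, 2.4, 13.6, 23, -18.3, 2.4, 13.6, 23, -18.3, 2.4, 13.6, 23, -18.3, 2.4, 13.6, 23, -18.3, 2.4, 13.6, 23, -18.3, 2.4, 13.6],
  grip=0,
)

```text
t: 0.82
tool_pos: [0.3717, -0.2948, 0.1605]
orientation: [-3.13, -0.237, -0.001]
force: [-1.0, 0.2, -0.9]
opening: 0.044
gripper_force: 0.0
```

Request:
play_rows(
  targets=[0, 0, 0, 0, 0, 0, 0, 0, 0, 0, 0, 0],
)

```text
t: 1.07
tool_pos: [0.3689, -0.3016, 0.1615]
orientation: [3.133, 0.228, -0.0]
force: [-0.9, -0.2, -0.0]
opening: 0.0244
gripper_force: 0.0
```

```bash
python3 -c "
from h import *
w=cam('wrist','w1.png');print(orange(w),proj(w,(.447,-.288,.103)));s=read_state();print(s['tool_pos'],s['force'],R.from_rotvec(s['orientation']).as_matrix().round(4))
for p,n in orange(w): P=atz(w,*p,.103);print(P,to((P[0],P[1],.115)))
"
```

```text
[([247.5, 92.5], 788)] [250.48409732  94.05715422]
[ 0.36881346 -0.30182672  0.1615421 ] [-0.98535063 -0.03119534 -0.50525018] [[ 9.896e-01  1.442e-01 -2.000e-04]
 [ 1.442e-01 -9.896e-01 -4.000e-04]
 [-2.000e-04  3.000e-04 -1.000e+00]]
[ 0.44775016 -0.28572486  0.103     ] [ 8.04 -0.46  4.65]
```

View pics/w1.png

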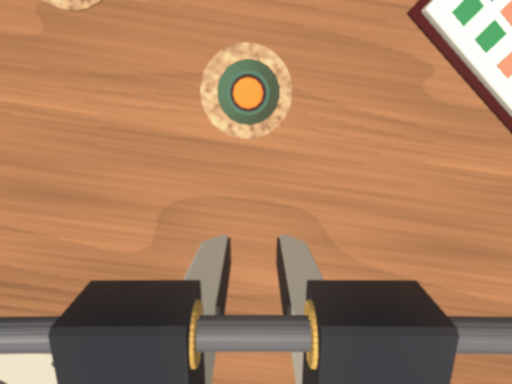

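The wrist view shows lantern 1's button at (247,93), which agrees with the triangulation.

Request:
play_rows(
  targets=[8, -0.5, 4.9, 0, 8, -0.5, 4.9, 0, 8, -0.5, 4.9, 0, 8, -0.5, 4.9, 0, 8, -0.5, 4.9, 0, 8, -0.5, 4.9, 0],
)

```text
t: 1.62
tool_pos: [0.4471, -0.2852, 0.1134]
orientation: [3.132, 0.228, 0.0]
force: [0.4, -0.3, 1.2]
opening: 0.0006
gripper_force: 0.0
```

Request:
play_rows(
  targets=[0, 0, 0.2, 0, 0, 0, 0.4, 0, 0, 0, 0.4, 0],
)

```text
t: 1.87
tool_pos: [0.4474, -0.2845, 0.1089]
orientation: [3.133, 0.228, 0.001]
force: [0.1, -0.6, -0.1]
opening: 0.0004
gripper_force: 0.0
```

Request:
play_rows(
  targets=[0, 0, 0.2, 0, 0, 0, 0.4, 0, 0, 0, 0.4, 0],
)

```text
t: 2.12
tool_pos: [0.4475, -0.2838, 0.104]
orientation: [-3.133, -0.23, 0.001]
force: [0.5, 0.0, 0.2]
opening: 0.0009
gripper_force: 0.0
```

Request:
play_rows(
  targets=[0, 0, 0.05, 0, 0, 0, 0.05, 0],
)

```text
t: 2.28
tool_pos: [0.4478, -0.2838, 0.1038]
orientation: [-3.133, -0.23, 0.0]
force: [0.8, -0.0, 0.5]
opening: 0.0005
gripper_force: 0.0
```

Request:
play_rows(
  targets=[0, 0, 0.05, 0, 0, 0, 0.05, 0],
)

```text
t: 2.45
tool_pos: [0.4479, -0.2839, 0.1034]
orientation: [-3.133, -0.23, 0.0]
force: [0.6, 0.1, -0.0]
opening: 0.0009
gripper_force: 0.0
```

Request:
play_rows(
  targets=[0, 0, 0.05, 0, 0, 0, 0.05, 0],
)

```text
t: 2.62
tool_pos: [0.4479, -0.2839, 0.1029]
orientation: [-3.133, -0.23, 0.0]
force: [0.3, -0.2, 0.1]
opening: 0.0005
gripper_force: 0.0
```

Request:
play_rows(
  targets=[0, 0, 0.05, 0, 0, 0, 0.05, 0],
)

```text
t: 2.78
tool_pos: [0.4478, -0.2839, 0.1023]
orientation: [-3.133, -0.23, 0.0]
force: [0.6, -0.5, 0.2]
opening: 0.0006
gripper_force: 0.0
```

Request:
play_rows(
  targets=[0, 0, 0.05, 0, 0, 0, 0.05, 0],
)

```text
t: 2.95
tool_pos: [0.4478, -0.2839, 0.1018]
orientation: [-3.133, -0.23, 0.0]
force: [-0.1, -1.2, -0.6]
opening: 0.0003
gripper_force: 0.0
```

Request:
play_rows(
  targets=[0, 0, 0.05, 0, 0, 0, 0.05, 0],
)

```text
t: 3.12
tool_pos: [0.4478, -0.2839, 0.1013]
orientation: [-3.133, -0.23, 0.0]
force: [-0.2, -0.6, -0.7]
opening: 0.0006
gripper_force: 0.0
```

Request:
play_rows(
  targets=[0, 0.25, 0, 0, 0, 0.25, 0.03, 0, 0, 0.25, 0.05, 0],
)

```text
t: 3.37
tool_pos: [0.4482, -0.2865, 0.1009]
orientation: [3.133, 0.229, 0.0]
force: [-0.7, 0.0, -0.5]
opening: 0.0003
gripper_force: 0.0
```

Request:
play_rows(
  targets=[0, 0, 0.04, 0, 0, 0, 0.04, 0],
)

```text
t: 3.53
tool_pos: [0.4481, -0.2863, 0.1004]
orientation: [-3.133, -0.23, 0.0]
force: [0.4, 0.3, -0.1]
opening: 0.0003
gripper_force: 0.0
```

Request:
play_rows(
  targets=[0, 0, 0.04, 0, 0, 0, 0.04, 0],
)

```text
t: 3.7
tool_pos: [0.4482, -0.2863, 0.1001]
orientation: [-3.133, -0.23, 0.0]
force: [0.4, 0.1, -1.0]
opening: 0.0004
gripper_force: 0.0
```

Request:
play_rows(
  targets=[0, 0, 0.04, 0, 0, 0, 0.04, 0],
)

```text
t: 3.87
tool_pos: [0.4482, -0.2864, 0.0997]
orientation: [-3.133, -0.23, 0.0]
force: [0.1, 0.1, 0.3]
opening: 0.0005
gripper_force: 0.0
```

Request:
play_rows(
  targets=[0, 0, 0.04, 0, 0, 0, 0.04, 0],
)

```text
t: 4.03
tool_pos: [0.4482, -0.2863, 0.0992]
orientation: [-3.133, -0.23, 0.0]
force: [-0.3, -0.1, 0.1]
opening: 0.0005
gripper_force: 0.0
```

Request:
play_rows(
  targets=[0, 0, 0.04, 0, 0, 0, 0.04, 0],
)

```text
t: 4.2
tool_pos: [0.4482, -0.2864, 0.0989]
orientation: [-3.133, -0.23, 0.0]
force: [-0.1, -0.6, 0.4]
opening: 0.0002
gripper_force: 0.0
```

```bash
python3 -c "
from h import *
w=cam('wrist','w2.png');s=cam('side','s2.png')
P=read_state()['tool_pos'];u=proj(s,P);print(P,u,proj(w,P),orange(w))
x,y=u.astype(int);a=cv2.resize(s['image'][y-60:y+60,x-60:x+60],(400,400),interpolation=2)
u,v=proj(w,P).astype(int);b=cv2.resize(w['image'][v-60:v+60,u-60:u+60],(400,400),interpolation=2)
cv2.imwrite('pics/c2.png',np.hstack([a,b])[:,:,::-1])
"
```

```text
[ 0.44818507 -0.28636561  0.0989075 ] [242.01917717 333.74386233] [253.75314067 227.21045811] [([252.2, 223.9], 773)]
```

View pics/c2.png

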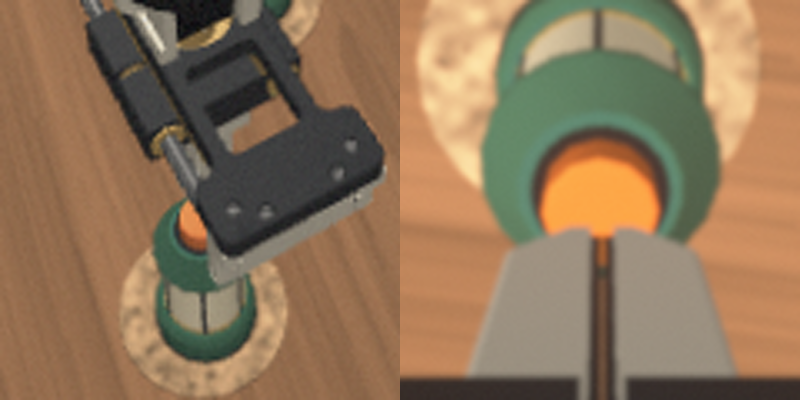

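The side half of this crop shows the gripper over lantern 1 with the orange button still visible. The wrist half shows the finger ends at about row 236, covering only the near edge of the button. There is no contact force, so I'll check where the finger ends really are.

```bash
python3 -c "
from h import *
w=load('w2');s=read_state();M=R.from_rotvec(s['orientation']).as_matrix()
for x in (-.0075,0,.0075):
  print(x,[proj(w,s['tool_pos']+M@np.array([x,0,-d])).round(0).tolist() for d in (0,.01,.02,.03,.045,.065,.084)])
print(np.array(w['T_tool_cam']).round(4).tolist())
for z in (.103,.099): print(z,[proj(w,(.4475+dx,-.287,z)).round(1).tolist() for dx in (-.011,0,.011)])
m=w['image'];print(m[225:245:1,248].tolist())
print(s['force'],s['t'])
"
```

```text
-0.0075 [[254.0, 238.0], [254.0, 245.0], [254.0, 253.0], [254.0, 261.0], [254.0, 275.0], [254.0, 298.0], [254.0, 326.0]]
0 [[254.0, 227.0], [254.0, 234.0], [254.0, 241.0], [254.0, 248.0], [254.0, 262.0], [254.0, 283.0], [254.0, 309.0]]
0.0075 [[254.0, 216.0], [254.0, 222.0], [254.0, 228.0], [254.0, 236.0], [254.0, 248.0], [254.0, 268.0], [254.0, 293.0]]
[[-0.0015, 0.9564, 0.2921, 0.082], [1.0, 0.0014, 0.0005, -0.0002], [0.0, 0.2921, -0.9564, -0.1996], [0.0, 0.0, 0.0, 1.0]]
0.103 [[252.1, 247.1], [254.6, 230.9], [257.3, 214.3]]
0.099 [[252.1, 244.3], [254.6, 228.4], [257.2, 212.0]]
[[253, 167, 71], [253, 168, 72], [253, 168, 72], [253, 168, 72], [253, 167, 72], [253, 168, 72], [253, 166, 70], [253, 167, 71], [252, 166, 78], [243, 159, 95], [209, 152, 115], [172, 147, 126], [162, 146, 128], [159, 144, 128], [156, 143, 126], [157, 143, 127], [157, 143, 127], [156, 142, 127], [155, 142, 125], [157, 143, 126]]
[-0.07822761 -0.48348447  0.20879982] 4.3
```

Request:
play_rows(
  targets=[0, 0, 0.06, 0, 0, 0, 0.06, 0],
)

```text
t: 4.47
tool_pos: [0.4482, -0.2864, 0.0982]
orientation: [-3.133, -0.23, 0.0]
force: [-1.1, -0.4, 0.2]
opening: 0.0007
gripper_force: 0.0
```

Request:
play_rows(
  targets=[0, 0, 0.06, 0, 0, 0, 0.06, 0],
)

```text
t: 4.63
tool_pos: [0.4481, -0.2863, 0.0976]
orientation: [-3.133, -0.23, 0.0]
force: [-0.1, -0.6, -0.4]
opening: 0.0004
gripper_force: 0.0
```

Request:
play_rows(
  targets=[0, 0, 0.06, 0, 0, 0, 0.06, 0],
)

```text
t: 4.8
tool_pos: [0.4481, -0.2863, 0.097]
orientation: [-3.133, -0.23, 0.0]
force: [-1.0, -0.4, -0.3]
opening: 0.0004
gripper_force: 0.0
```

Request:
play_rows(
  targets=[0, 0, 0.06, 0, 0, 0, 0.06, 0],
)

```text
t: 4.97
tool_pos: [0.4482, -0.2863, 0.0964]
orientation: [-3.133, -0.23, 0.0]
force: [-0.2, -0.4, 0.5]
opening: 0.0003
gripper_force: 0.0
```

```bash
python3 -c "
from h import *
w=cam('wrist','w3.png');s=cam('side','s3.png');a=load('w1');b=load('w2')
print(read_state()['force'],read_state()['wrist_torque'],read_state()['tool_pos'])
for c,n in((b,'w2'),(w,'w3')):
  m=c['image'].astype(int); print(n,[m[r,254-0].tolist() for r in range(196,240,2)])
o=[cv2.resize(load(k)['image'][y-40:y+80,180:330],(390,312),interpolation=2) for k,y in(('w1',110),('w3',215))]
cv2.imwrite('pics/c3.png',np.hstack(o)[:,:,::-1])
"
```

```text
[-0.68287391  0.07253029  0.66138362] [-0.01638207  0.00673564  0.04533544] [ 0.44819512 -0.2864088   0.09651849]
w2 [[93, 124, 94], [92, 122, 93], [95, 129, 103], [97, 139, 114], [88, 112, 92], [76, 63, 54], [106, 70, 51], [163, 89, 46], [170, 91, 45], [221, 120, 55], [252, 164, 71], [253, 169, 73], [253, 167, 71], [253, 167, 71], [253, 167, 72], [253, 168, 72], [253, 167, 71], [253, 168, 72], [253, 167, 71], [253, 167, 70], [253, 159, 69], [184, 103, 53]]
w3 [[92, 123, 94], [92, 123, 95], [93, 123, 96], [96, 135, 111], [94, 133, 111], [80, 88, 73], [78, 61, 51], [134, 79, 49], [168, 90, 46], [174, 93, 45], [240, 139, 62], [253, 168, 72], [253, 168, 72], [253, 167, 72], [253, 167, 71], [253, 167, 72], [253, 167, 72], [253, 168, 72], [253, 167, 71], [253, 168, 72], [253, 159, 69], [183, 105, 54]]
```

View pics/c3.png

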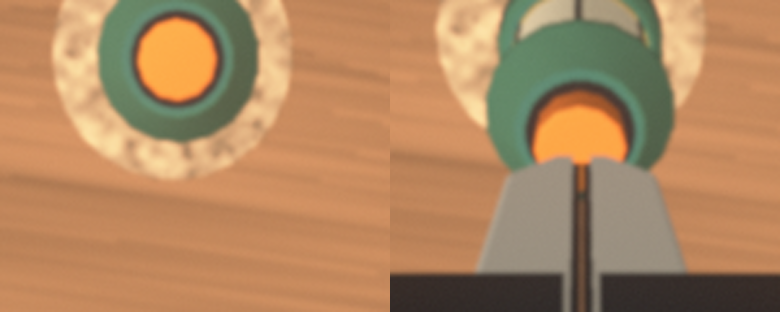

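Lantern 1's button is unpressed in both crops, so the finger ends sit above the reported TCP or are offset from it. I'll lift and set two known openings, then use the image scale to find how deep the finger ends are.

Request:
play_rows(
  targets=[0, 0, -2, 0, 0, 0, -2, 0, 0, 0, -2, 0, 0, 0, -2, 0, 0, 0, -2, 0, 0, 0, -2, 0],
  grip=3,
)

```text
t: 5.57
tool_pos: [0.4478, -0.2861, 0.1156]
orientation: [-3.132, -0.23, 0.001]
force: [-0.5, -0.2, -0.2]
opening: 0.0295
gripper_force: 0.0
```

```bash
python3 -c "
from h import *
w=cam('wrist','w4.png');s=cam('side','s4.png');S=read_state();print(S['opening'],S['tool_pos'])
P=S['tool_pos'];u=proj(s,P);print(u)
a=cv2.resize(w['image'][190:290,170:336],(600,361),interpolation=2)
cv2.imwrite('pics/c4.png',a[:,:,::-1])
"
```

```text
0.03012675750136698 [ 0.44790899 -0.28613382  0.11586421]
[241.46833773 328.46647531]
```

View pics/c4.png

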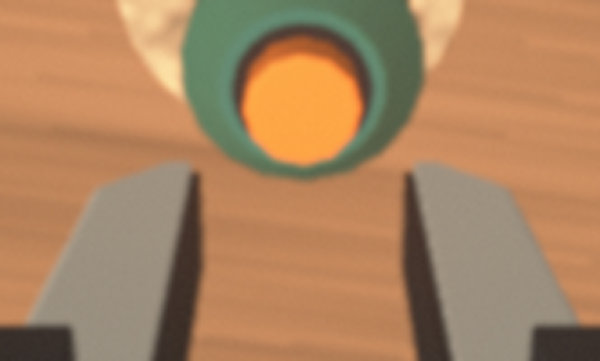

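The wrist crop gives about 1.86 px/mm between the finger ends at 30 mm opening, so they lie about 28 mm behind the reported TCP. Contact should come near TCP z of about 0.075.

Request:
play_rows(
  targets=[0, 0, 0.5, 0, 0, 0, 1, 0, 0, 0, 1.5, 0, 0, 0, 2, 0, 0, 0, 2, 0, 0, 0, 2, 0],
  grip=0,
)

```text
t: 6.17
tool_pos: [0.4478, -0.2861, 0.0958]
orientation: [-3.132, -0.23, 0.001]
force: [-0.2, -0.8, -0.0]
opening: 0.0008
gripper_force: 0.0
```

Request:
play_rows(
  targets=[0, 0, 0.08, 0, 0, 0, 0.08, 0],
)

```text
t: 6.33
tool_pos: [0.4483, -0.2865, 0.0959]
orientation: [3.133, 0.23, 0.0]
force: [0.6, 0.3, 0.3]
opening: 0.0006
gripper_force: 0.0
```

Request:
play_rows(
  targets=[0, 0, 0.08, 0, 0, 0, 0.08, 0],
)

```text
t: 6.5
tool_pos: [0.4483, -0.2865, 0.0951]
orientation: [3.133, 0.23, 0.0]
force: [0.1, -0.4, -0.2]
opening: 0.0006
gripper_force: 0.0
```

Request:
play_rows(
  targets=[0, 0, 0.08, 0, 0, 0, 0.08, 0],
)

```text
t: 6.67
tool_pos: [0.4482, -0.2864, 0.0941]
orientation: [3.133, 0.23, 0.0]
force: [0.7, -0.4, -0.4]
opening: 0.0002
gripper_force: 0.0
```

Request:
play_rows(
  targets=[0, 0, 0.08, 0, 0, 0, 0.08, 0],
)

```text
t: 6.83
tool_pos: [0.4481, -0.2863, 0.0932]
orientation: [-3.133, -0.23, 0.0]
force: [0.8, -0.4, -1.0]
opening: 0.0002
gripper_force: 0.0
```

Request:
play_rows(
  targets=[0, 0, 0.08, 0, 0, 0, 0.08, 0],
)

```text
t: 7.0
tool_pos: [0.4481, -0.2863, 0.0924]
orientation: [-3.133, -0.23, 0.0]
force: [0.0, -0.2, 0.0]
opening: 0.0004
gripper_force: 0.0
```

Request:
play_rows(
  targets=[0, 0, 0.1, 0, 0, 0, 0.1, 0],
)

```text
t: 7.17
tool_pos: [0.4481, -0.2863, 0.0913]
orientation: [-3.133, -0.23, 0.0]
force: [-0.1, 0.4, 0.5]
opening: 0.0006
gripper_force: 0.0
```

Request:
play_rows(
  targets=[0, 0, 0.1, 0, 0, 0, 0.1, 0],
)

```text
t: 7.33
tool_pos: [0.4482, -0.2863, 0.0904]
orientation: [-3.133, -0.23, 0.0]
force: [-0.1, -0.9, 0.2]
opening: 0.0006
gripper_force: 0.0
```

Request:
play_rows(
  targets=[0, 0, 0.1, 0, 0, 0, 0.1, 0],
)

```text
t: 7.5
tool_pos: [0.4481, -0.2863, 0.0893]
orientation: [-3.133, -0.23, 0.0]
force: [-0.1, -0.3, 0.3]
opening: 0.0005
gripper_force: 0.0
```

Request:
play_rows(
  targets=[0, 0, 0.1, 0, 0, 0, 0.1, 0],
)

```text
t: 7.67
tool_pos: [0.4481, -0.2863, 0.0883]
orientation: [-3.133, -0.23, 0.0]
force: [0.4, -0.7, -0.0]
opening: 0.0004
gripper_force: 0.0
```

Request:
play_rows(
  targets=[0, 0, 0.1, 0, 0, 0, 0.1, 0],
)

```text
t: 7.83
tool_pos: [0.4481, -0.2863, 0.0873]
orientation: [-3.133, -0.23, 0.0]
force: [0.7, 0.3, 0.3]
opening: 0.0002
gripper_force: 0.0
```

Request:
play_rows(
  targets=[0, 0, 0.1, 0, 0, 0, 0.1, 0],
)

```text
t: 8.0
tool_pos: [0.4481, -0.2863, 0.0863]
orientation: [-3.133, -0.23, 0.0]
force: [0.2, 0.1, -0.8]
opening: -0.0
gripper_force: 0.0
```

Request:
play_rows(
  targets=[0, 0, 0.1, 0, 0, 0, 0.1, 0],
)

```text
t: 8.17
tool_pos: [0.4481, -0.2863, 0.0853]
orientation: [-3.133, -0.23, 0.0]
force: [-0.0, -0.2, 0.8]
opening: 0.0007
gripper_force: 0.0
```

Request:
play_rows(
  targets=[0, 0, 0.1, 0, 0, 0, 0.1, 0],
)

```text
t: 8.33
tool_pos: [0.4481, -0.2864, 0.0844]
orientation: [-3.133, -0.23, 0.0]
force: [0.6, -0.1, -0.2]
opening: 0.0006
gripper_force: 0.0
```

Request:
play_rows(
  targets=[0, 0, 0.1, 0, 0, 0, 0.1, 0],
)

```text
t: 8.5
tool_pos: [0.4481, -0.2863, 0.0833]
orientation: [-3.133, -0.23, 0.0]
force: [0.4, -0.6, 0.3]
opening: 0.0005
gripper_force: 0.0
```

Request:
play_rows(
  targets=[0, 0, 0.08, 0, 0, 0, 0.08, 0],
)

```text
t: 8.67
tool_pos: [0.4482, -0.2864, 0.0826]
orientation: [-3.133, -0.23, 0.0]
force: [-0.7, 0.5, 0.1]
opening: 0.0006
gripper_force: 0.0
```

Request:
play_rows(
  targets=[0, 0, 0.07, 0, 0, 0, 0.07, 0],
)

```text
t: 8.83
tool_pos: [0.4482, -0.2863, 0.0819]
orientation: [-3.133, -0.23, 0.0]
force: [-1.2, 0.3, -0.2]
opening: 0.0001
gripper_force: 0.0
```

Request:
play_rows(
  targets=[0, 0, 0.07, 0, 0, 0, 0.07, 0],
)

```text
t: 9.0
tool_pos: [0.4482, -0.2864, 0.0812]
orientation: [-3.133, -0.23, 0.0]
force: [0.8, 0.2, 0.2]
opening: 0.0004
gripper_force: 0.0
```

Request:
play_rows(
  targets=[0, 0, 0.07, 0, 0, 0, 0.07, 0],
)

```text
t: 9.17
tool_pos: [0.4482, -0.2864, 0.0805]
orientation: [-3.133, -0.23, 0.0]
force: [0.2, 0.9, -0.2]
opening: 0.0003
gripper_force: 0.0
```

Request:
play_rows(
  targets=[0, 0, 0.07, 0, 0, 0, 0.07, 0],
)

```text
t: 9.33
tool_pos: [0.4482, -0.2864, 0.0798]
orientation: [-3.133, -0.23, 0.0]
force: [0.2, 0.3, 0.5]
opening: 0.0005
gripper_force: 0.0
```

Request:
play_rows(
  targets=[0, 0, 0.07, 0, 0, 0, 0.07, 0],
)

```text
t: 9.5
tool_pos: [0.4481, -0.2863, 0.0791]
orientation: [-3.133, -0.23, 0.0]
force: [0.1, -0.5, 0.6]
opening: 0.0003
gripper_force: 0.0
```

Request:
play_rows(
  targets=[0, 0, 0.07, 0, 0, 0, 0.07, 0],
)

```text
t: 9.67
tool_pos: [0.4481, -0.2863, 0.0784]
orientation: [-3.133, -0.23, 0.0]
force: [0.3, -0.1, 0.3]
opening: 0.0003
gripper_force: 0.0
```

```bash
python3 -c "
from h import *
w=cam('wrist','w5.png');m=w['image'].astype(int);s=read_state()
print([(r,m[r,247].tolist()) for r in range(208,242,2)])
for d in (.02,.024,.028,.032,.036): print(d,[atz(w,247,235,s['tool_pos'][2]+d)[0]-s['tool_pos'][0]])
print([proj(w,(.4475+dx,-.287,.103)).round(1).tolist() for dx in (-.011,0,.011)])
"
```

```text
[(208, [92, 127, 98]), (210, [92, 128, 99]), (212, [94, 136, 111]), (214, [96, 141, 117]), (216, [84, 111, 92]), (218, [70, 62, 55]), (220, [89, 65, 53]), (222, [164, 92, 51]), (224, [185, 99, 49]), (226, [188, 100, 50]), (228, [233, 132, 60]), (230, [252, 169, 74]), (232, [253, 169, 73]), (234, [242, 159, 97]), (236, [165, 148, 128]), (238, [157, 146, 130]), (240, [157, 146, 130])]
0.02 [np.float64(0.0028684302707873144)]
0.024 [np.float64(0.004611927993039389)]
0.028 [np.float64(0.006355425715291407)]
0.032 [np.float64(0.008098923437543482)]
0.036 [np.float64(0.0098424211597955)]
[[252.0, 262.8], [254.8, 245.2], [257.7, 227.1]]
```

The button's far edge is at row 228 and the finger edge at row 235. That puts the finger ends about 30.6 mm behind the TCP, so contact should come near z 0.0725.

Request:
play_rows(
  targets=[0, 0, 0.1, 0, 0, 0, 0.2, 0, 0, 0, 0.2, 0],
)

```text
t: 9.97
tool_pos: [0.4481, -0.2863, 0.0762]
orientation: [-3.133, -0.23, 0.0]
force: [0.3, 0.0, -0.2]
opening: 0.0004
gripper_force: 0.0
```

Request:
play_rows(
  targets=[0, 0, 0.07, 0, 0, 0, 0.07, 0],
)

```text
t: 10.13
tool_pos: [0.4482, -0.2863, 0.0757]
orientation: [-3.133, -0.23, 0.0]
force: [0.2, -0.0, -0.0]
opening: 0.0003
gripper_force: 0.0
```

Request:
play_rows(
  targets=[0, 0, 0.05, 0, 0, 0, 0.05, 0],
)

```text
t: 10.3
tool_pos: [0.4482, -0.2864, 0.0753]
orientation: [-3.133, -0.23, 0.0]
force: [0.0, -0.3, -0.5]
opening: 0.0006
gripper_force: 0.0
```

Request:
play_rows(
  targets=[0, 0, 0.05, 0, 0, 0, 0.05, 0],
)

```text
t: 10.47
tool_pos: [0.4482, -0.2864, 0.0748]
orientation: [-3.133, -0.23, 0.0]
force: [-0.6, 0.2, 0.5]
opening: 0.0006
gripper_force: 0.0
```

Request:
play_rows(
  targets=[0, 0, 0.05, 0, 0, 0, 0.05, 0],
)

```text
t: 10.63
tool_pos: [0.4482, -0.2863, 0.0743]
orientation: [-3.133, -0.23, 0.0]
force: [-0.4, 0.2, -0.3]
opening: 0.0007
gripper_force: 0.0
```

Request:
play_rows(
  targets=[0, 0, 0.05, 0, 0, 0, 0.05, 0],
)

```text
t: 10.8
tool_pos: [0.4482, -0.2864, 0.0737]
orientation: [-3.133, -0.23, 0.0]
force: [-0.1, -0.1, 0.4]
opening: 0.0004
gripper_force: 0.0
```

Request:
play_rows(
  targets=[0, 0, 0.04, 0, 0, 0, 0.04, 0],
)

```text
t: 10.97
tool_pos: [0.4482, -0.2863, 0.0734]
orientation: [-3.133, -0.23, 0.0]
force: [0.9, -0.6, -0.2]
opening: 0.0004
gripper_force: 0.0
```

Request:
play_rows(
  targets=[0, 0, 0.04, 0, 0, 0, 0.04, 0],
)

```text
t: 11.13
tool_pos: [0.4482, -0.2864, 0.073]
orientation: [-3.133, -0.23, 0.0]
force: [0.3, 0.3, -0.6]
opening: 0.0006
gripper_force: 0.0
```

Request:
play_rows(
  targets=[0, 0, 0.04, 0, 0, 0, 0.04, 0],
)

```text
t: 11.3
tool_pos: [0.4481, -0.2864, 0.0725]
orientation: [-3.133, -0.23, 0.0]
force: [-0.6, -0.2, -0.7]
opening: 0.0006
gripper_force: 0.0
```

Request:
play_rows(
  targets=[0, 0, 0.04, 0, 0, 0, 0.04, 0],
)

```text
t: 11.47
tool_pos: [0.4482, -0.2864, 0.0721]
orientation: [-3.133, -0.23, 0.0]
force: [0.8, -0.4, 0.1]
opening: 0.0004
gripper_force: 0.0
```

Request:
play_rows(
  targets=[0, 0, 0.04, 0, 0, 0, 0.04, 0],
)

```text
t: 11.63
tool_pos: [0.4482, -0.2864, 0.0718]
orientation: [-3.133, -0.23, 0.0]
force: [-0.4, 0.7, 0.6]
opening: 0.0002
gripper_force: 0.0
```

Request:
play_rows(
  targets=[0, 0, 0.04, 0, 0, 0, 0.04, 0],
)

```text
t: 11.8
tool_pos: [0.4482, -0.2864, 0.0713]
orientation: [-3.133, -0.23, 0.0]
force: [-1.1, -0.3, -0.2]
opening: 0.0005
gripper_force: 0.0
```

Request:
play_rows(
  targets=[0, 0, 0.04, 0, 0, 0, 0.04, 0],
)

```text
t: 11.97
tool_pos: [0.4482, -0.2863, 0.0709]
orientation: [-3.133, -0.23, 0.0]
force: [-0.1, -0.4, 0.5]
opening: 0.0004
gripper_force: 0.0
```

Request:
play_rows(
  targets=[0, 0, 0.04, 0, 0, 0, 0.04, 0],
)

```text
t: 12.13
tool_pos: [0.4482, -0.2864, 0.0706]
orientation: [-3.133, -0.23, 0.0]
force: [-0.5, -0.1, 0.4]
opening: 0.0006
gripper_force: 0.0
```

```bash
python3 -c "
from h import *
w=cam('wrist','w6.png');m=w['image'].astype(int);s=read_state()
print([(r,m[r,247].tolist()) for r in range(216,244,1)])
print([proj(w,(.4475+dx,-.287,z)).round(1).tolist() for z in (.103,.099) for dx in (0,.011)])
a=cv2.resize(w['image'][190:290,190:323],(800,600),interpolation=2)
cv2.imwrite('pics/c6.png',a[:,:,::-1])
"
```

```text
[(216, [90, 131, 104]), (217, [90, 136, 111]), (218, [92, 141, 117]), (219, [92, 140, 116]), (220, [87, 130, 108]), (221, [78, 107, 89]), (222, [69, 77, 66]), (223, [68, 62, 56]), (224, [67, 60, 54]), (225, [80, 63, 53]), (226, [116, 74, 52]), (227, [156, 88, 51]), (228, [178, 96, 49]), (229, [184, 98, 49]), (230, [183, 98, 50]), (231, [184, 99, 51]), (232, [186, 101, 50]), (233, [194, 111, 63]), (234, [192, 129, 91]), (235, [175, 142, 116]), (236, [160, 146, 127]), (237, [155, 146, 130]), (238, [156, 146, 131]), (239, [156, 146, 130]), (240, [154, 145, 129]), (241, [155, 145, 129]), (242, [155, 146, 130]), (243, [155, 146, 130])]
[[254.8, 251.6], [257.8, 232.9], [254.8, 248.4], [257.7, 229.9]]
```

View pics/c6.png

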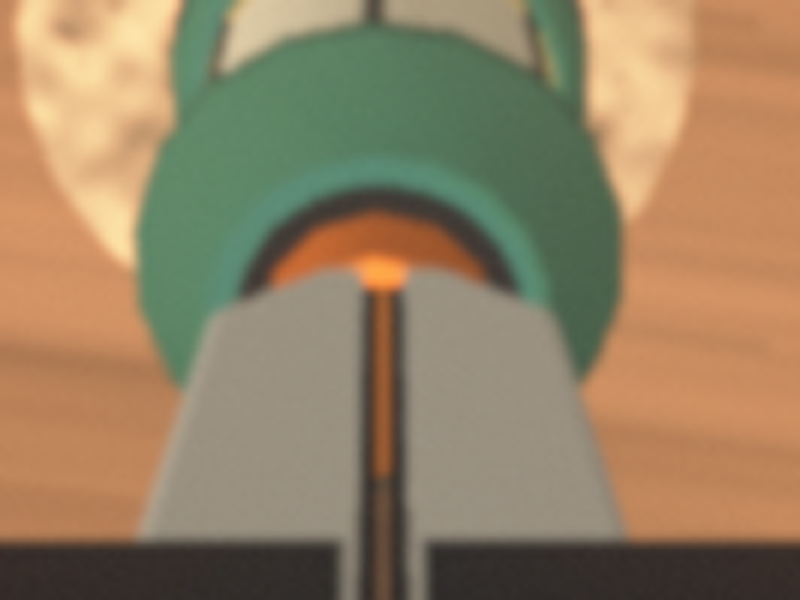

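This wrist crop shows lantern 1's button still unpressed, with its far edge at row 232 and the fingers still above it. I'll keep stepping down.

Request:
play_rows(
  targets=[0, 0, 0.05, 0, 0, 0, 0.05, 0],
)

```text
t: 12.35
tool_pos: [0.4483, -0.2864, 0.0702]
orientation: [3.133, 0.23, 0.0]
force: [-1.1, 0.7, 0.6]
opening: 0.0003
gripper_force: 0.2
```

Request:
play_rows(
  targets=[0, 0, 0.05, 0, 0, 0, 0.05, 0],
)

```text
t: 12.52
tool_pos: [0.4483, -0.2865, 0.0698]
orientation: [3.133, 0.23, 0.0]
force: [-0.9, -0.4, 2.3]
opening: 0.0004
gripper_force: 0.9
```

Request:
play_rows(
  targets=[0, 0, 0.05, 0, 0, 0, 0.05, 0],
)

```text
t: 12.68
tool_pos: [0.4483, -0.2865, 0.0694]
orientation: [3.133, 0.23, 0.0]
force: [-1.4, 0.8, 3.6]
opening: 0.0006
gripper_force: 1.7
```

Request:
play_rows(
  targets=[0, 0, 0.05, 0, 0, 0, 0.05, 0],
)

```text
t: 12.85
tool_pos: [0.4484, -0.2865, 0.0689]
orientation: [3.133, 0.23, 0.0]
force: [-1.0, 1.4, 4.9]
opening: 0.0002
gripper_force: 2.5
```

Request:
play_rows(
  targets=[0, 0, 0.05, 0, 0, 0, 0.05, 0],
)

```text
t: 13.02
tool_pos: [0.4485, -0.2866, 0.0686]
orientation: [3.133, 0.23, 0.001]
force: [-1.6, 0.7, 6.6]
opening: 0.0003
gripper_force: 3.2
```

Request:
play_rows(
  targets=[0, 0, 0.05, 0, 0, 0, 0.05, 0],
)

```text
t: 13.18
tool_pos: [0.4485, -0.2866, 0.0682]
orientation: [3.133, 0.23, 0.001]
force: [-2.1, 0.8, 7.2]
opening: 0.0003
gripper_force: 3.8
```

Request:
play_rows(
  targets=[0, 0, 0.05, 0, 0, 0, 0.05, 0],
)

```text
t: 13.35
tool_pos: [0.4485, -0.2866, 0.0678]
orientation: [3.133, 0.23, 0.001]
force: [-1.5, 1.0, 5.3]
opening: 0.0006
gripper_force: 2.9
```

Request:
play_rows(
  targets=[0, 0, 0.05, 0, 0, 0, 0.05, 0],
)

```text
t: 13.52
tool_pos: [0.4481, -0.2863, 0.0664]
orientation: [-3.133, -0.23, 0.0]
force: [-0.4, 0.7, 0.0]
opening: 0.0006
gripper_force: 0.0
```

Lantern 1 clicked at just over 7 N, so it is a sound switch; contact began at z of about 0.0703. A small seating push next, then lift and go on to lantern 2.

Request:
play_rows(
  targets=[0, 0, 0.05, 0, 0, 0, 0.05, 0],
)

```text
t: 13.68
tool_pos: [0.4481, -0.2863, 0.0658]
orientation: [-3.133, -0.23, 0.0]
force: [-0.6, -0.1, 1.9]
opening: 0.0005
gripper_force: 0.7
```

Request:
play_rows(
  targets=[0, 0, -2, 0, 0, 0, -5, 0, 3.7, -16.1, -5, 0, 3.7, -16.1, -5, 0, 3.7, -16.1, -5, 0, 3.7, -16.1, -5, 0, 3.7, -16.1, -5, 0, 3.7, -16.1, -5, 0],
)

```text
t: 14.35
tool_pos: [0.4614, -0.1198, 0.1159]
orientation: [-3.133, -0.236, 0.0]
force: [-0.8, -0.2, -0.3]
opening: 0.0004
gripper_force: 0.0
```

Request:
play_rows(
  targets=[0, 0, 0, 0, 0, 0, 0, 0],
)

```text
t: 14.52
tool_pos: [0.4612, -0.1228, 0.116]
orientation: [3.133, 0.228, -0.0]
force: [-0.3, -0.0, -0.5]
opening: -0.0
gripper_force: 0.0
```

```bash
python3 -c "
from h import *
w=cam('wrist','w7.png');print(orange(w),proj(w,(.541,-.11,.103)),read_state()['tool_pos'])
for p,n in orange(w): P=atz(w,*p,.103);print(P,to((P[0],P[1],.0755)))
"
```

```text
[([247.5, 89.2], 1153), ([480.1, 265.9], 892)] [251.64939739  92.15034171] [ 0.46118026 -0.12303712  0.11602857]
[ 0.54229228 -0.10733807  0.103     ] [ 8.25 -0.38  4.05]
[ 0.4502323 -0.2804715  0.103    ] [-3.35 15.42  4.06]
```

Request:
play_rows(
  targets=[4, -0.2, 0, 0, 8.2, -0.25, 0, 0, 8.2, -0.25, 1, 0, 8.2, -0.25, 2.5, 0, 8.2, -0.25, 3.5, 0, 8.2, -0.25, 4.1, 0, 8.2, -0.25, 4.1, 0, 8.2, -0.25, 4.1, 0],
)

```text
t: 15.23
tool_pos: [0.5416, -0.1079, 0.0752]
orientation: [-3.133, -0.228, 0.001]
force: [-0.1, -0.3, -0.2]
opening: 0.0003
gripper_force: 0.0
```

Request:
play_rows(
  targets=[0, 0, 0.1, 0, 0, 0, 0.1, 0],
)

```text
t: 15.4
tool_pos: [0.5426, -0.1077, 0.0752]
orientation: [3.133, 0.229, 0.003]
force: [0.8, 0.5, 0.1]
opening: 0.0004
gripper_force: 0.0
```

Request:
play_rows(
  targets=[0, 0, 0.1, 0, 0, 0, 0.1, 0],
)

```text
t: 15.57
tool_pos: [0.5424, -0.1074, 0.0737]
orientation: [3.133, 0.23, 0.002]
force: [0.0, -0.0, 0.2]
opening: 0.0008
gripper_force: 0.0
```

Request:
play_rows(
  targets=[0, 0, 0.05, 0, 0, 0, 0.05, 0],
)

```text
t: 15.73
tool_pos: [0.5421, -0.1072, 0.0727]
orientation: [3.133, 0.23, 0.0]
force: [-0.1, 0.3, -0.1]
opening: 0.0001
gripper_force: 0.0
```

Request:
play_rows(
  targets=[0, 0, 0.04, 0, 0, 0, 0.04, 0],
)

```text
t: 15.9
tool_pos: [0.5421, -0.1072, 0.0722]
orientation: [-3.133, -0.23, 0.0]
force: [-0.6, 1.0, -0.1]
opening: 0.0004
gripper_force: 0.0
```

Request:
play_rows(
  targets=[0, 0, 0.04, 0, 0, 0, 0.04, 0],
)

```text
t: 16.07
tool_pos: [0.542, -0.1073, 0.0717]
orientation: [-3.133, -0.23, 0.0]
force: [-0.4, -0.0, -0.3]
opening: 0.0006
gripper_force: 0.0
```

Request:
play_rows(
  targets=[0, 0, 0.04, 0, 0, 0, 0.04, 0],
)

```text
t: 16.23
tool_pos: [0.542, -0.1073, 0.0713]
orientation: [-3.133, -0.23, 0.0]
force: [-0.0, 0.7, 0.7]
opening: 0.0003
gripper_force: 0.0
```

Request:
play_rows(
  targets=[0, 0, 0.04, 0, 0, 0, 0.04, 0],
)

```text
t: 16.4
tool_pos: [0.542, -0.1073, 0.0709]
orientation: [-3.133, -0.23, 0.0]
force: [0.9, 0.0, -0.3]
opening: 0.0004
gripper_force: 0.0
```

Request:
play_rows(
  targets=[0, 0, 0.04, 0, 0, 0, 0.04, 0],
)

```text
t: 16.57
tool_pos: [0.5421, -0.1073, 0.0706]
orientation: [-3.133, -0.23, 0.0]
force: [0.1, -0.3, -0.8]
opening: 0.0007
gripper_force: 0.0
```

Request:
play_rows(
  targets=[0, 0, 0.04, 0, 0, 0, 0.04, 0],
)

```text
t: 16.73
tool_pos: [0.5421, -0.1073, 0.0702]
orientation: [-3.133, -0.23, 0.0]
force: [0.8, 0.8, 1.0]
opening: 0.0006
gripper_force: 0.0
```

Request:
play_rows(
  targets=[0, 0, 0.04, 0, 0, 0, 0.04, 0],
)

```text
t: 16.9
tool_pos: [0.5421, -0.1073, 0.0699]
orientation: [3.133, 0.23, 0.0]
force: [-0.4, 0.4, 1.7]
opening: 0.0009
gripper_force: 0.6
```

Contact at z 0.0701. Continuing in fine steps.

Request:
play_rows(
  targets=[0, 0, 0.04, 0, 0, 0, 0.04, 0],
)

```text
t: 17.07
tool_pos: [0.5422, -0.1073, 0.0696]
orientation: [3.133, 0.23, 0.0]
force: [-0.5, 0.2, 2.2]
opening: -0.0
gripper_force: 1.2
```

Request:
play_rows(
  targets=[0, 0, 0.04, 0, 0, 0, 0.04, 0],
)

```text
t: 17.23
tool_pos: [0.5422, -0.1073, 0.0693]
orientation: [3.133, 0.23, 0.0]
force: [-0.5, 0.7, 3.2]
opening: 0.0002
gripper_force: 1.8
```

Request:
play_rows(
  targets=[0, 0, 0.04, 0, 0, 0, 0.04, 0],
)

```text
t: 17.4
tool_pos: [0.5423, -0.1073, 0.0689]
orientation: [3.133, 0.23, 0.001]
force: [-2.1, 0.6, 4.5]
opening: 0.0006
gripper_force: 2.5
```

Request:
play_rows(
  targets=[0, 0, 0.04, 0, 0, 0, 0.04, 0],
)

```text
t: 17.57
tool_pos: [0.5424, -0.1074, 0.0687]
orientation: [3.133, 0.23, 0.001]
force: [-1.8, -0.3, 6.1]
opening: 0.0004
gripper_force: 3.1
```

Request:
play_rows(
  targets=[0, 0, 0.04, 0, 0, 0, 0.04, 0],
)

```text
t: 17.73
tool_pos: [0.5424, -0.1074, 0.0684]
orientation: [3.133, 0.23, 0.001]
force: [-1.9, 0.0, 7.2]
opening: 0.0006
gripper_force: 3.6
```

Request:
play_rows(
  targets=[0, 0, 0.04, 0, 0, 0, 0.04, 0],
)

```text
t: 17.9
tool_pos: [0.5425, -0.1074, 0.0681]
orientation: [3.133, 0.23, 0.001]
force: [-2.0, -0.2, 7.3]
opening: 0.0003
gripper_force: 3.7
```

Request:
play_rows(
  targets=[0, 0, 0.04, 0, 0, 0, 0.04, 0],
)

```text
t: 18.07
tool_pos: [0.5422, -0.1073, 0.0673]
orientation: [3.133, 0.23, 0.001]
force: [-0.9, 0.1, 0.6]
opening: 0.0009
gripper_force: 0.4
```

Request:
play_rows(
  targets=[0, 0, 0.04, 0, 0, 0, 0.04, 0],
)

```text
t: 18.23
tool_pos: [0.5418, -0.1072, 0.0661]
orientation: [-3.133, -0.23, 0.001]
force: [0.7, -1.0, 0.6]
opening: 0.0006
gripper_force: 0.2
```

Lantern 2 also clicked at just over 7 N, so it is sound. Now lantern 3.

Request:
play_rows(
  targets=[0, 0, 0.05, 0, 0, 0, 0.05, 0],
)

```text
t: 18.4
tool_pos: [0.5419, -0.1072, 0.0658]
orientation: [-3.133, -0.23, 0.001]
force: [-1.1, 0.9, 1.3]
opening: 0.0002
gripper_force: 0.7
```

Request:
play_rows(
  targets=[0, 0, -2, 0, 0, 0, -5, 0, -8.2, -15.9, -5, 0, -8.2, -15.9, -5, 0, -8.2, -15.9, -5, 0, -8.2, -15.9, -5, 0, -8.2, -15.9, -5, 0, -8.2, -15.9, -5, 0],
)

```text
t: 19.07
tool_pos: [0.4362, 0.0403, 0.1159]
orientation: [-3.132, -0.235, 0.0]
force: [0.5, -0.2, -0.1]
opening: 0.0006
gripper_force: 0.0
```

Request:
play_rows(
  targets=[0, 0, 0, 0, 0, 0, 0, 0],
)

```text
t: 19.23
tool_pos: [0.4386, 0.0374, 0.1164]
orientation: [3.133, 0.23, 0.001]
force: [1.0, -0.8, -0.2]
opening: 0.0004
gripper_force: 0.0
```

```bash
python3 -c "
from h import *
w=cam('wrist','w8.png');print(orange(w),proj(w,(.5175,.049,.103)),read_state()['tool_pos'])
for p,n in orange(w): P=atz(w,*p,.103);print(P,to((P[0],P[1],.0755)))
"
```

```text
[([248.2, 92.0], 1138), ([504.3, 90.9], 466)] [253.53034105  93.94537646] [0.43857219 0.0371369  0.11628656]
[0.51813362 0.05228976 0.103     ] [ 8.09 -0.35  4.08]
[ 0.53952774 -0.09608675  0.103     ] [ 8.05 14.64  4.09]
```

Request:
play_rows(
  targets=[4, -0.2, 0, 0, 8, -0.2, 0, 0, 8, -0.2, 1, 0, 8, -0.2, 2.5, 0, 8, -0.2, 3.5, 0, 8, -0.2, 4.1, 0, 8, -0.2, 4.1, 0, 8, -0.2, 4.1, 0],
)

```text
t: 19.95
tool_pos: [0.5165, 0.0513, 0.0752]
orientation: [-3.133, -0.229, 0.0]
force: [0.3, -0.6, 0.4]
opening: 0.0003
gripper_force: 0.0
```

Request:
play_rows(
  targets=[0, 0, 0.1, 0, 0, 0, 0.2, 0, 0, 0, 0.3, 0],
)

```text
t: 20.2
tool_pos: [0.5172, 0.0517, 0.0731]
orientation: [3.133, 0.23, 0.003]
force: [0.3, 1.0, 0.9]
opening: 0.0004
gripper_force: 0.0
```

Request:
play_rows(
  targets=[0, 0, 0.08, 0, 0, 0, 0.08, 0],
)

```text
t: 20.37
tool_pos: [0.5166, 0.0517, 0.0715]
orientation: [3.133, 0.23, 0.001]
force: [-0.1, -0.9, -0.5]
opening: 0.0006
gripper_force: 0.0
```

Request:
play_rows(
  targets=[0, 0, 0.04, 0, 0, 0, 0.04, 0],
)

```text
t: 20.53
tool_pos: [0.5166, 0.0518, 0.071]
orientation: [-3.133, -0.23, -0.0]
force: [-0.4, -0.5, -0.2]
opening: 0.0001
gripper_force: 0.0
```

Request:
play_rows(
  targets=[0, 0, 0.03, 0, 0, 0, 0.03, 0],
)

```text
t: 20.7
tool_pos: [0.5166, 0.0517, 0.0706]
orientation: [3.133, 0.23, -0.0]
force: [0.2, 0.0, -0.6]
opening: 0.0003
gripper_force: 0.0
```

Request:
play_rows(
  targets=[0, 0, 0.03, 0, 0, 0, 0.03, 0],
)

```text
t: 20.87
tool_pos: [0.5166, 0.0517, 0.0703]
orientation: [3.133, 0.23, -0.0]
force: [-0.2, 0.2, -0.8]
opening: 0.0005
gripper_force: 0.0
```

Request:
play_rows(
  targets=[0, 0, 0.03, 0, 0, 0, 0.03, 0],
)

```text
t: 21.03
tool_pos: [0.5167, 0.0517, 0.0701]
orientation: [-3.133, -0.23, -0.0]
force: [-0.3, 0.2, 1.1]
opening: 0.0005
gripper_force: 0.3
```

Request:
play_rows(
  targets=[0, 0, 0.03, 0, 0, 0, 0.03, 0],
)

```text
t: 21.2
tool_pos: [0.5167, 0.0517, 0.0698]
orientation: [3.133, 0.23, 0.0]
force: [-0.4, -0.1, 1.6]
opening: 0.0005
gripper_force: 0.7
```

Request:
play_rows(
  targets=[0, 0, 0.03, 0, 0, 0, 0.03, 0],
)

```text
t: 21.37
tool_pos: [0.5167, 0.0517, 0.0696]
orientation: [3.133, 0.23, 0.0]
force: [-0.3, -0.1, 2.6]
opening: 0.0003
gripper_force: 1.2
```

Request:
play_rows(
  targets=[0, 0, 0.03, 0, 0, 0, 0.03, 0],
)

```text
t: 21.53
tool_pos: [0.5168, 0.0517, 0.0693]
orientation: [-3.133, -0.23, -0.0]
force: [-0.4, 0.2, 3.8]
opening: 0.0001
gripper_force: 1.6
```

Request:
play_rows(
  targets=[0, 0, 0.03, 0, 0, 0, 0.03, 0],
)

```text
t: 21.7
tool_pos: [0.5166, 0.0517, 0.0689]
orientation: [3.133, 0.23, 0.0]
force: [-0.1, 0.4, 3.0]
opening: 0.0005
gripper_force: 1.2
```

Request:
play_rows(
  targets=[0, 0, 0.03, 0, 0, 0, 0.03, 0],
)

```text
t: 21.87
tool_pos: [0.5166, 0.0517, 0.0684]
orientation: [3.133, 0.23, -0.0]
force: [-0.6, -0.3, 1.4]
opening: 0.0006
gripper_force: 0.8
```

Request:
play_rows(
  targets=[0, 0, 0.03, 0, 0, 0, 0.03, 0],
)

```text
t: 22.03
tool_pos: [0.5166, 0.0517, 0.0681]
orientation: [-3.133, -0.23, -0.0]
force: [0.9, -0.3, 0.3]
opening: 0.0007
gripper_force: 0.5
```

Lantern 3 clicked at about 3.8 N, so it is the worn one. I'll seat it, then lift, open and go down to grasp the tube. The true finger ends are 32.7 mm behind the reported TCP, so TCP z of about 0.007 puts them 36 mm above the mat.

Request:
play_rows(
  targets=[0, 0, 0.08, 0, 0, 0, 0.08, 0],
)

```text
t: 22.2
tool_pos: [0.5163, 0.0517, 0.067]
orientation: [-3.133, -0.23, 0.001]
force: [0.6, 0.1, -0.6]
opening: 0.0007
gripper_force: 0.0
```

Request:
play_rows(
  targets=[0, 0, 0.08, 0, 0, 0, 0.08, 0],
)

```text
t: 22.37
tool_pos: [0.5163, 0.0517, 0.0662]
orientation: [-3.133, -0.23, 0.001]
force: [-0.4, 0.4, -1.1]
opening: 0.0002
gripper_force: 0.0
```

Request:
play_rows(
  targets=[0, 0, 0.06, 0, 0, 0, 0.06, 0],
)

```text
t: 22.53
tool_pos: [0.5165, 0.0517, 0.0659]
orientation: [-3.133, -0.23, 0.0]
force: [-1.4, -0.3, 1.4]
opening: 0.0003
gripper_force: 0.5
```

Request:
play_rows(
  targets=[0, 0, -2, 0, 0, 0, -4, 0, 0, 0, -4, 0, 0, 0, -4, 0, 0, 0, -4, 0, 0, 0, -4, 0, 0, 0, -4, 0, 0, 0, -4, 0],
  grip=8,
)

```text
t: 23.2
tool_pos: [0.5159, 0.0517, 0.105]
orientation: [-3.133, -0.23, 0.003]
force: [-0.2, -0.0, 0.1]
opening: 0.0491
gripper_force: 0.0
```

Request:
play_rows(
  targets=[0, 0, 0, 0, 0, 0, 0, 0, 0, 0, 0, 0, 0, 0, 0, 0, 0, 0, 0, 0, 0, 0, 0, 0],
)

```text
t: 23.7
tool_pos: [0.5166, 0.0517, 0.1061]
orientation: [-3.133, -0.23, -0.0]
force: [0.2, -0.3, 0.1]
opening: 0.0795
gripper_force: 0.0
```

```bash
python3 -c "
from h import *
w=cam('wrist','w9.png');s=read_state();print(orange(w),s['tool_pos'],s['opening'],s['force'])
for p,n in orange(w): P=atz(w,*p,.099);print(P,to((P[0],P[1],.0073)))
t=cam('top','t9.png');d=cam('side','s9.png')
old=load('side');print([ (x,y,d['image'][y,x].tolist(),old['image'][y,x].tolist()) for x,y in ((243,355),(256,265))])
"
```

```text
[([499.5, 219.2], 756), ([252.9, 219.8], 871)] [0.51661652 0.05171504 0.10606184] 0.07979515356504026 [-0.42551886 -0.72261998 -0.27315657]
[ 0.54197273 -0.10213461  0.099     ] [ 0.26 15.59  9.88]
[0.5187301  0.05255456 0.099     ] [ 0.22 -0.05  9.88]
[(243, 355, [88, 83, 75], [86, 82, 72]), (256, 265, [162, 151, 126], [157, 145, 122])]
```

Request:
play_rows(
  targets=[0.15, 0, 0.5, 0, 0.15, 0, 2, 0, 0.15, 0, 3.5, 0, 0.15, 0, 5, 0, 0.15, 0, 6.5, 0, 0.15, 0, 8, 0, 0.15, 0, 9, 0, 0.15, 0, 9.7, 0],
)

```text
t: 24.52
tool_pos: [0.5171, 0.052, 0.0074]
orientation: [-3.133, -0.23, 0.003]
force: [-0.9, -0.6, -0.2]
opening: 0.0802
gripper_force: 0.0
```

Request:
play_rows(
  targets=[0, 0, 0.1, 0, 0, 0, 0.1, 0],
)

```text
t: 24.68
tool_pos: [0.5179, 0.0519, 0.0078]
orientation: [-3.133, -0.23, 0.001]
force: [-0.7, -0.3, 0.8]
opening: 0.0799
gripper_force: 0.0
```

Request:
play_rows(
  targets=[0, 0, 0, 0, 0, 0, 0, 0, 0, 0, 0, 0, 0, 0, 0, 0, 0, 0, 0, 0, 0, 0, 0, 0, 0, 0, 0, 0, 0, 0, 0, 0],
  grip=3,
  grip_force=15,
)

```text
t: 25.35
tool_pos: [0.5184, 0.052, 0.0084]
orientation: [-3.133, -0.23, -0.001]
force: [-1.2, 0.3, 3.2]
opening: 0.0484
gripper_force: 15.0
```

Request:
play_rows(
  targets=[0, 0, 0, 0, 0, 0, 0, 0],
)

```text
t: 25.52
tool_pos: [0.5184, 0.052, 0.0084]
orientation: [-3.133, -0.23, -0.001]
force: [-1.4, 1.2, 4.0]
opening: 0.048
gripper_force: 15.0
```

The fingers stopped at 48 mm, so they hold the roof's edge rather than the tube. I'll test with a small lift before trusting the grip.

Request:
play_rows(
  targets=[0, 0, -0.1, 0, 0, 0, -0.2, 0, 0, 0, -0.4, 0, 0, 0, -0.6, 0, 0, 0, -0.6, 0, 0, 0, -0.6, 0],
  grip_force=20,
)

```text
t: 26.02
tool_pos: [0.5181, 0.0519, 0.0141]
orientation: [3.133, 0.23, 0.0]
force: [-1.0, -0.8, -1.7]
opening: 0.0482
gripper_force: 20.0
```

```bash
python3 -c "
from h import *
w=cam('wrist','w10.png');s=read_state();print(s['tool_pos'],s['opening'],s['force'],s['wrist_torque'],s['gripper_force'])
d=cam('side','s10.png');print(orange(w))
a=cv2.resize(d['image'][150:250,170:290],(480,400),interpolation=2);b=cv2.resize(w['image'][130:330,170:330],(320,400),interpolation=2)
cv2.imwrite('pics/c10.png',np.hstack([a,b])[:,:,::-1])
"
```

```text
[0.51805447 0.05188993 0.01401414] 0.04849601950146346 [ 0.38179916 -0.29331345 -1.89911322] [ 0.02464164  0.06527503 -0.04254356] 19.999801309313625
[([251.6, 303.7], 1201)]
```

View pics/c10.png

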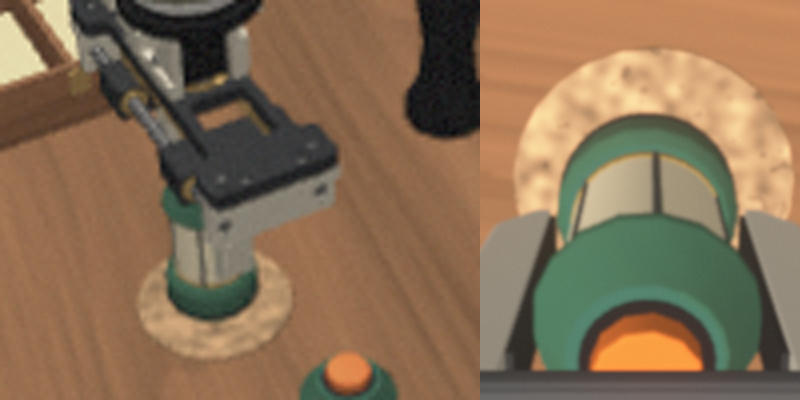

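The crops show the lantern clear of its mat, hanging upright. The −1.9 N reading matches its weight and the opening is steady at 48 mm. I'll carry it up and over to the box.

Request:
play_rows(
  targets=[0, 0, -0.5, 0, 0, 0, -1.5, 0, 0, 0, -2.8, 0, 0, 0, -4.2, 0, 0, 0, -5.6, 0, 0, 0, -7, 0, 0, 0, -8, 0, 0, 0, -8.5, 0],
)

```text
t: 26.78
tool_pos: [0.5194, 0.0519, 0.1016]
orientation: [3.133, 0.23, 0.005]
force: [0.4, -0.6, -1.5]
opening: 0.0483
gripper_force: 20.0
```

Request:
play_rows(
  targets=[-0.2, -1, 0, 0, -0.7, -3, 0, 0, -1.3, -5.5, 0, 0, -2, -8.2, 0, 0, -2.7, -11, 0, 0, -3.4, -13.8, 0, 0, -4.1, -16.6, 0, 0, -4.7, -19, 0, 0],
)

```text
t: 27.45
tool_pos: [0.4418, 0.2349, 0.0981]
orientation: [-3.133, -0.23, 0.003]
force: [0.9, 0.1, -2.9]
opening: 0.048
gripper_force: 20.0
```

Request:
play_rows(
  targets=[-0.5, -2, 0, 0, -1, -4, 0, 0, -1.4, -5.5, 0, 0, -1.7, -6.4, 0, 0, -1.8, -6.7, 0, 0, -1.8, -6.7, 0, 0, -1.8, -6.7, 0, 0],
)

```text
t: 28.03
tool_pos: [0.4162, 0.2962, 0.0987]
orientation: [3.133, 0.23, -0.001]
force: [-0.1, 0.4, -1.3]
opening: 0.0482
gripper_force: 20.0
```

```bash
python3 -c "
from h import *
s=read_state();print(s['tool_pos'],s['opening'],s['force'],s['wrist_torque'],s['q'][5],to((.417,.297,.0135)))
w=cam('wrist','w11.png');t=cam('top','t11.png');d=cam('side','s11.png')
o=np.array([.417,.297]);ex=np.array([.989,.147]);ey=np.array([-.147,.989])
def P(a,b,z): return np.r_[o+a*ex+b*ey,z]
# fit inner half centre in initial top+side views by mask IoU
def cream(c):
    m=c['image'].astype(int);return (m.min(2)>120)&(m[...,0]>200)&(m[...,0]-m[...,2]>20)
g=[]
for n in('top','side'):
    c=load(n);m=cream(c);u0=proj(c,P(0,0,.006)).astype(int)
    _,l=cv2.connectedComponents(m.astype(np.uint8));mm=l==l[u0[1],u0[0]]
    ys,xs=np.nonzero(mm);print(n,len(xs))
    g.append((c,np.array([atz(c,x,y,.006) for x,y in zip(xs,ys)])))
for c,Q in g:
    r=Q[:,:2]-o;a=r@ex;b=r@ey;C=c['cam_to_world'][:3,3]
    k=.042/(C[2]-.006);ca=(C[:2]-o)@ex;cb=(C[:2]-o)@ey
    # rim-height coordinates of the same rays
    a2=a+k*(ca-a);b2=b+k*(cb-b)
    f=lambda v:(np.percentile(v,2).round(4),np.percentile(v,98).round(4))
    print('floor a',f(a),'b',f(b),'rim a',f(a2),'b',f(b2))
"
```

```text
[0.4161769  0.29622194 0.09869951] 0.04823412522593157 [-0.08954014  0.44536003 -1.33378349] [ 0.02213644 -0.0504627  -0.01399416] 1.9427521068381866 [ 0.1  -0.07  8.52]
top 2192
side 558
floor a (np.float64(-0.0469), np.float64(0.0544)) b (np.float64(-0.0505), np.float64(0.0638)) rim a (np.float64(-0.046), np.float64(0.0507)) b (np.float64(-0.0589), np.float64(0.0503))
floor a (np.float64(-0.0361), np.float64(0.0546)) b (np.float64(-0.0067), np.float64(0.0652)) rim a (np.float64(-0.0457), np.float64(0.0397)) b (np.float64(-0.0589), np.float64(0.0088))
```

Request:
play_rows(
  targets=[0.3, -0.2, 0.5, 0, 0.3, -0.2, 1.5, 0, 0.3, -0.2, 3, 0, 0.3, -0.2, 4.5, 0, 0.3, -0.2, 6, 0, 0.3, -0.2, 7.2, 0, 0.3, -0.2, 7.8, 0, 0.3, -0.2, 8, 0],
)

```text
t: 28.85
tool_pos: [0.4179, 0.2983, 0.0171]
orientation: [3.132, 0.229, -0.004]
force: [-0.7, -0.4, -1.6]
opening: 0.0483
gripper_force: 20.0
```

Request:
play_rows(
  targets=[0, 0, 0.1, 0, 0, 0, 0.2, 0, 0, 0, 0.2, 0],
)

```text
t: 29.1
tool_pos: [0.4196, 0.2995, 0.0178]
orientation: [-3.133, -0.23, -0.002]
force: [0.5, 0.3, -1.1]
opening: 0.0482
gripper_force: 20.0
```

Request:
play_rows(
  targets=[0, 0, 0.1, 0, 0, 0, 0.15, 0, 0, 0, 0.15, 0],
)

```text
t: 29.35
tool_pos: [0.4192, 0.2992, 0.0158]
orientation: [-3.133, -0.23, -0.001]
force: [-1.0, -1.2, -1.7]
opening: 0.048
gripper_force: 20.0
```

Request:
play_rows(
  targets=[0, 0, 0.1, 0, 0, 0, 0.1, 0],
)

```text
t: 29.52
tool_pos: [0.419, 0.2991, 0.0145]
orientation: [-3.133, -0.23, -0.0]
force: [-0.5, 0.1, -1.7]
opening: 0.0483
gripper_force: 20.0
```

Request:
play_rows(
  targets=[0, 0, 0.1, 0, 0, 0, 0.1, 0],
)

```text
t: 29.68
tool_pos: [0.4188, 0.299, 0.0133]
orientation: [3.133, 0.23, -0.0]
force: [-0.0, 0.4, -3.1]
opening: 0.048
gripper_force: 20.0
```

Request:
play_rows(
  targets=[0, 0, 0.07, 0, 0, 0, 0.07, 0],
)

```text
t: 29.85
tool_pos: [0.4189, 0.2991, 0.0127]
orientation: [3.133, 0.23, -0.0]
force: [-0.0, 0.0, -1.7]
opening: 0.0483
gripper_force: 20.0
```

Request:
play_rows(
  targets=[0, 0, 0.07, 0, 0, 0, 0.07, 0],
)

```text
t: 30.02
tool_pos: [0.4189, 0.2991, 0.012]
orientation: [3.133, 0.23, -0.0]
force: [-0.1, 0.2, -1.9]
opening: 0.0474
gripper_force: 20.0
```

Request:
play_rows(
  targets=[0, 0, 0.06, 0, 0, 0, 0.06, 0],
)

```text
t: 30.18
tool_pos: [0.4189, 0.2991, 0.0114]
orientation: [3.133, 0.23, -0.0]
force: [0.5, 0.6, -2.0]
opening: 0.0478
gripper_force: 20.0
```

Request:
play_rows(
  targets=[0, 0, 0.06, 0, 0, 0, 0.06, 0],
)

```text
t: 30.35
tool_pos: [0.4189, 0.2991, 0.0108]
orientation: [3.133, 0.23, -0.0]
force: [0.2, -0.1, -1.6]
opening: 0.0479
gripper_force: 20.0
```

Request:
play_rows(
  targets=[0, 0, 0.04, 0, 0, 0, 0.04, 0],
)

```text
t: 30.52
tool_pos: [0.419, 0.2991, 0.0105]
orientation: [-3.133, -0.23, 0.0]
force: [-0.0, 0.3, -0.9]
opening: 0.0482
gripper_force: 20.0
```

Contact should be beginning now; a few finer steps.

Request:
play_rows(
  targets=[0, 0, 0.03, 0, 0, 0, 0.03, 0],
)

```text
t: 30.68
tool_pos: [0.4192, 0.2992, 0.0105]
orientation: [-3.133, -0.23, -0.001]
force: [-1.6, 0.3, 1.0]
opening: 0.0474
gripper_force: 20.0
```

Request:
play_rows(
  targets=[0, 0, 0.03, 0, 0, 0, 0.03, 0],
)

```text
t: 30.85
tool_pos: [0.4193, 0.2993, 0.0105]
orientation: [-3.133, -0.23, -0.001]
force: [-1.2, -1.0, 5.0]
opening: 0.0482
gripper_force: 20.0
```

Request:
play_rows(
  targets=[0, 0, 0.03, 0, 0, 0, 0.03, 0],
)

```text
t: 31.02
tool_pos: [0.4195, 0.2994, 0.0105]
orientation: [-3.133, -0.23, -0.002]
force: [-2.9, -2.0, 7.7]
opening: 0.0482
gripper_force: 20.0
```

The lantern is on the floor. I'll relax the push, open to 6.4 cm, and retract straight up.

Request:
play_rows(
  targets=[0, 0, -0.06, 0, 0, 0, -0.06, 0],
  grip_force=5,
)

```text
t: 31.18
tool_pos: [0.419, 0.2992, 0.0103]
orientation: [-3.133, -0.23, -0.0]
force: [-0.7, -0.9, 1.6]
opening: 0.0488
gripper_force: 5.0
```

Request:
play_rows(
  targets=[0, 0, 0, 0, 0, 0, 0, 0, 0, 0, 0, 0, 0, 0, 0, 0, 0, 0, 0, 0],
  grip=6.4,
)

```text
t: 31.6
tool_pos: [0.4189, 0.2991, 0.0101]
orientation: [3.133, 0.23, -0.0]
force: [-0.2, -0.5, 0.6]
opening: 0.0637
gripper_force: 0.0
```

Request:
play_rows(
  targets=[0, 0, -0.5, 0, 0, 0, -1.5, 0, 0, 0, -3, 0, 0, 0, -5, 0, 0, 0, -7, 0, 0, 0, -9, 0, 0, 0, -11, 0, 0, 0, -12, 0],
)

```text
t: 32.27
tool_pos: [0.4204, 0.3, 0.1343]
orientation: [-3.131, -0.23, -0.007]
force: [0.1, 0.5, 1.3]
opening: 0.0639
gripper_force: 0.0
```

Request:
play_rows(
  targets=[-2, 0, 0, 0, -5, 0, 0, 0, -8, 0, 0, 0, -8, 0, 0, 0, -8, 0, 0, 0],
)

```text
t: 32.68
tool_pos: [0.339, 0.2874, 0.1305]
orientation: [-3.133, -0.232, -0.001]
force: [-0.2, -0.2, 0.8]
opening: 0.0639
gripper_force: 0.0
```

```bash
python3 -c "
from h import *
s=read_state();print(s['t'],s['tool_pos'],s['opening'],s['force'])
w=cam('wrist','w12.png');t=cam('top','t12.png');d=cam('side','s12.png')
print('wrist',orange(w),proj(w,(.419,.2995,.101)))
t0=load('top');d0=load('side')
print('top',orange(t,215),'t0',orange(t0,215))
h=lambda c:[(p,n) for p,n in orange(c,150)]
for p,n in orange(w): print(atz(w,*p,.101))
print('side pred',proj(d,(.419,.2995,.101)),proj(t,(.419,.2995,.101)))
df=np.abs(d['image'].astype(int)-d0['image']).max(2)>50
n,l,st,ce=cv2.connectedComponentsWithStats(df.astype(np.uint8));print([(st[i].tolist()) for i in range(1,n) if st[i,4]>15])
"
```

```text
32.6833 [0.33896458 0.28743783 0.13047313] 0.06385877925110545 [-0.1725385  -0.24173327  0.79306012]
wrist [([253.6, 92.9], 957)] [253.30387053  91.79695624]
top [([325.0, 216.9], 72), ([407.1, 257.0], 72), ([140.6, 277.4], 47)] t0 [([325.0, 216.5], 68), ([253.1, 229.4], 69), ([407.2, 256.9], 72)]
[0.41836336 0.29921503 0.101     ]
side pred [155.77766153 142.63995351] [138.65523376 276.86872751]
[[81, 0, 9, 6, 32], [74, 2, 49, 70, 1571], [0, 7, 10, 13, 42], [90, 62, 21, 7, 75], [90, 70, 47, 42, 846], [0, 82, 40, 66, 382], [0, 109, 53, 89, 709], [114, 121, 4, 5, 16], [150, 142, 10, 6, 28], [151, 154, 21, 23, 335], [0, 173, 12, 29, 189], [217, 190, 8, 6, 42], [211, 193, 22, 17, 224], [212, 210, 23, 22, 290], [0, 325, 27, 59, 820], [236, 327, 13, 5, 21]]
```

The images show the lantern upright in the empty half, with the other two lanterns and the bystanders unmoved. Nothing is touching the robot, so I'll hand in.

```bash
python3 -c "
from plant import workorder
print(workorder.close_job())"
```

```text
the job is handed in; nothing more can be done
None
```

All three lanterns are switched on, and the worn left-hand one (it clicked at about 3.8 N; the others at just over 7 N) stands upright in the box's empty half; the job was handed in at about 33 s with nothing else disturbed that the cameras could show.

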